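# Snap the transport clip onto the floating post

## Task

Lock the floating post of the small isolation stand for transport: lay the red spring clip flat on the stand's deck with its open jaws towards the post, then push it sideways along the channel onto the groove under the post's head until both jaws snap round and it is fully home. The post yields on its spring, so keep pushing until the clip snaps, but do not drive the post to the end of its travel; leave the clip released and the other things on the table where they are.

Things in the scene. Friction and masses are not known exactly. Their poses are not given: they have to be found in the camera images.
- stand: low grey housing with an aluminium deck, bolted down. Origin: underside, below the post's resting axis; x runs along the channel from its open front (robot side) to the post, z up. Deck top 30 mm above the origin, x -148 to +101, y -60 to +60 mm. At x=82 to 100 mm a blue spring box, 28 mm high
- post_axis (a point): point on the axis of the upright steel post at deck height; moves with the post. Neck (groove) 28 mm diameter from the deck to 19 mm above it; dark head 44 mm diameter from there to 41 mm above the deck. Axes as the stand's
- post (a joint): how far the post is pushed back along the stand's +x (m): 0 at rest, end stop 0.048; over 0.044 counts as driven to its end. A 280 N/m spring returns it. Under the clip it yields about 15 to 38 mm (5 to 11 N) before the jaws snap; then the push force drops suddenly and the post springs forward
- channel_mouth (a point): fixed point on the deck where the channel begins, at x=-83, y=0, z=30 mm of the stand. Two black rails, 12 mm high, 8 mm thick, flare in from here to x=-64, then run straight to x=-22 mm with inner faces at y=+-37 mm. In front of this point the deck is bare (65 mm long): room for fingers beside the bridge
- clip: red U-shaped spring clip, 14 mm thick, 0.14 kg, lying flat. Origin: underside, centre of its seat (on the post axis when home); x points out of the open mouth. Solid bridge block x -55 to -14, y -24 to +24 mm (grip it across y near x=-37, push on its back face); two sprung jaws run on to x=+43, 62 mm wide outside and 42 mm inside at the tips, 18 mm between the nubs at x=13.5
- jaw_left (a joint): how far the left (+y) jaw is sprung open (rad): 0 relaxed, about 0.13 while its nub passes the post. Spring 0.5 N m/rad
- jaw_right (a joint): the same for the right (-y) jaw
- red_marker: red and white marker pen lying on the table, 132 mm long; must stay. Origin: centre of its underside
- timer: white lab timer, 70x62x18 mm; must stay. Origin: centre of its underside
- beaker: small clear beaker, 45 mm wide, 58 mm tall; must stay. Origin: centre of its underside
- tips: white box of yellow pipette tips, 82x118x62 mm; must stay. Origin: centre of its underside
- green_case: green slide case, 44x98x42 mm; must stay. Origin: centre of its underside
- dropper: small brown bottle with black cap, 28 mm wide, 62 mm tall; must stay. Origin: centre of its underside
Mind the look-alikes: they are no part of the job. What is shaped like the clip but black is not meant.

How it is judged:
By the outcome, as a careful person would: the job done as asked, in the order asked, and still so for the second after the job is handed in, with the robot touching nothing.
It also fails if it takes over 67 s, if anything falls off the work surface, if the arm or the gripper's body presses on something with over 40 N, if the wrist force passes 120 N, or if a joint passes its speed limit or range.

## Robot

A 7-joint arm with a two-finger parallel gripper is mounted at the origin on a cart in front of the work surface, level with it; the furniture and walls round the work are solid. World frame = base frame: x ahead of the robot, y to its left, z up, the work surface at z = 0. Lengths are in mm, angles in rad, forces in N, time in s.
With the tool pointing down it reaches from about 350 to 900 mm from the base axis. Payload 19.9 kg.
Tool frame: the origin (TCP) lies on the centre line of the jaws, within the pads' length; the fingertips stand 17 mm ahead of it and the grasp point (between the pads) lies 2 mm behind it; z points along the fingers, y is the line along which they close (so a half turn about z gives the same grasp; the last joint's range is limited). The gripper opens to 85 mm and grips with 20 to 120 N. Pads are 22 mm wide; open, the fingers measure 114 mm over their backs; the gripper's body (76 mm by 85 mm) begins 54 mm behind the grasp point. The pads swing forward as they close: fully open they stand 13 mm farther back than shut.
Start: joints at [-1.282, 0.417, -0.01, 1.614, 0.005, 1.111, -0.053], TCP at [202.397, 591.302, 248.26] pointing down, gripper open.
Joint ranges: [-2.81, 2.81], [-0.39, 2.02], [-1.27, 1.25], [0.06, 2.57], [-1.19, 4.33], [0.19, 2], [-2.82, 2.82]. Speed limits (rad/s): [1.89, 1.89, 2.39, 2.39, 3.01, 3.01, 3.01].

## Interface

Orientations are given as a 3x3 rotation matrix whose columns are the frame's x, y, z axes.
In Python, from station import * gives the robot as it stands.
- The arm moves only by the tool servo_tool, never from a script. Its argument "series" is a list of rows, each an object of numbers: "dx", "dy", "dz": the shift along the tool's x, y, z in units of 0.2 m (1.0 is 0.2 m); "ax", "ay", "az": the turn, a rotation vector about the tool's x, y, z in units of pi rad (1.0 is pi rad); "jaw": the gripper command: -1 is shut, 1 is fully open, values between are in proportion. A call has 1 to 20 rows; each row is the pose to reach, as a shift and turn from the pose commanded when the call began, along the tool's axes at that moment, turning the shorter way round; what a row does not reach only later rows make up. A row lasts 1/8 s, in which the tool goes at most 62.5 mm and 10.7 degrees, less where a joint would pass 70% of its speed; a pose out of reach is approached as far as the arm can. A call with a number of a shift or a turn outside -1 to 1 is refused whole. A call with a gripper value outside its range is refused whole. The fingers move at their own pace and stop on an object; "force" is the grip in N (left out, the last holds). Time passes only in rows, so rows that repeat a pose let the fingers close. It gives the time, the measured TCP pose, the force, the opening and the grip force at its end, in the units of the state.
- read_state(): the state, without advancing time (a new reading comes with each control period).
- read_camera(name): name is "scene" or "top" or "wrist"; returns the picture (384x512x3 uint8, red, green, blue); there is no depth.
- calibration(name): a dict with "fx", "fy", "cx", "cy" (pixels), "D" ([k1, k2, p1, p2, k3] as OpenCV has them; the pictures are not rectified), "world_from_camera" (4x4, takes a point from camera to world coordinates). Camera axes: x right, y down, z forward; pixel columns grow to the right and rows downward; lengths in mm; the calibration is good to about 2 mm. A picture is of the moment at which its call begins: read the wrist's pose just before it. calibration takes no time and is no camera call; for the wrist camera it gives the pose at the moment of the call.
- job_done(): hands the job in; it is judged then, once.
The state is a dict: "t": time; "joints": joint angles; "joint_vel": joint speeds; "tau": joint torques, N m; "position": TCP position; "orientation": TCP orientation; "wrist_force": force on the tool from outside, world axes, zero at the start; "moment": the same for the moment, N m; "finger_gap": opening from 0.0 (shut) to 1.0 (fully open); "finger_force": force on a finger pad.
Only numpy, scipy, OpenCV 4.12 (cv2) and the standard library are available. Lean on these libraries where they do the work, as an engineer would, in place of code of your own. Each camera call takes 0.05 s, during which the arm holds its last target. There are 200 camera calls.

## Working session

There is one attempt and no reset: what is moved stays moved. The work goes in short steps, Python scripts to look and compute and a tool call to move; the robot and the scene stay as the last step left them, time stands still between calls to the robot, and variables do not carry over. Pictures are saved under pics/ and viewed, at most 10 in all, crops included, and the job is handed in when it is done.

Besides the shell and the picture viewer there is one more tool, called after "Call:" as a command line: name --argument value ..., lists and objects as JSON in quotes. servo_tool: Moves the arm, as the interface text tells. Shifts and turns lie within -1 to 1; 1 stands for 0.2 m of shift or pi rad of turn. Its arguments: {"type":"object","properties":{"series":{"type":"array"},"force":{"type":"number"}},"required":["series"]}

```bash
mkdir -p pics; ls; cat > h.py <<'E'
from station import *
import numpy as np, cv2
def ray(c,px):
    K=np.array([[c['fx'],0,c['cx']],[0,c['fy'],c['cy']],[0,0,1.]])
    p=cv2.undistortPoints(np.array(px,float).reshape(-1,1,2),K,np.array(c['D'],float)).reshape(-1,2)
    T=np.array(c['world_from_camera']); d=np.c_[p,np.ones(len(p))]@T[:3,:3].T
    return T[:3,3],d
def onplane(c,px,z):
    o,d=ray(c,px); return o+d*((z-o[2])/d[:,2])[:,None]
def proj(c,P):
    K=np.array([[c['fx'],0,c['cx']],[0,c['fy'],c['cy']],[0,0,1.]]); T=np.linalg.inv(np.array(c['world_from_camera']))
    return cv2.projectPoints(np.array(P,float).reshape(-1,1,3),cv2.Rodrigues(T[:3,:3])[0],T[:3,3],K,np.array(c['D'],float))[0].reshape(-1,2)
def tri(c1,p1,c2,p2):
    o1,d1=ray(c1,[p1]);o2,d2=ray(c2,[p2]);d1=d1[0];d2=d2[0]
    s=np.linalg.lstsq(np.c_[d1,-d2],o2-o1,rcond=None)[0]
    a=o1+s[0]*d1;b=o2+s[1]*d2
    return (a+b)/2,np.linalg.norm(a-b)
E
python3 - <<'E'
from h import *
np.set_printoptions(precision=1,suppress=True)
print(read_state())
for n in ['scene','top']:
    im=read_camera(n); cv2.imwrite(f'pics/{n}0.png',im[:,:,::-1]); print(n,calibration(n))
im=read_camera('wrist');cv2.imwrite('pics/wrist0.png',im[:,:,::-1])
a=cv2.imread('pics/top0.png');b=cv2.imread('pics/scene0.png')
E
```

```text
pics
{'t': 0.0, 'joints': array([-1.3,  0.4, -0. ,  1.6,  0. ,  1.1, -0.1]), 'joint_vel': array([ 0.,  0., -0., -0., -0.,  0., -0.]), 'tau': array([ -0. , -86.4,   0.7, -43.5,   0. ,   0. ,   0. ]), 'position': array([202.3, 591. , 247.6]), 'orientation': array([[-0.9,  0.3, -0. ],
       [ 0.3,  0.9, -0. ],
       [-0. , -0. , -1. ]]), 'wrist_force': array([-0.1,  0.3,  0.3]), 'moment': array([-0., -0.,  0.]), 'finger_force': 0.0, 'finger_gap': 1.000595441882673}
scene {'fx': 456.7410138546644, 'fy': 456.7410138546644, 'cx': 256.3031843303037, 'cy': 187.10272241065582, 'D': array([0., 0., 0., 0., 0.]), 'world_from_camera': array([[   0.7,   -0.5,    0.5,  -20.8],
       [  -0.7,   -0.5,    0.6, -651.7],
       [  -0. ,   -0.8,   -0.7,  824.3],
       [   0. ,    0. ,    0. ,    1. ]])}
top {'fx': 490.89148534904206, 'fy': 490.89148534904206, 'cx': 254.47250702649742, 'cy': 180.13504755220276, 'D': array([-0.1,  0. ,  0. ,  0. ,  0. ]), 'world_from_camera': array([[  -0. ,   -1. ,    0.2,  290.6],
       [  -1. ,    0. ,   -0. ,   20.8],
       [   0. ,   -0.2,   -1. , 1518.3],
       [   0. ,    0. ,    0. ,    1. ]])}
```

View pics/top0.png

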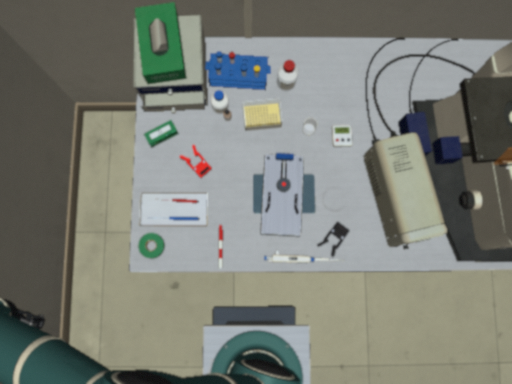

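View pics/scene0.png

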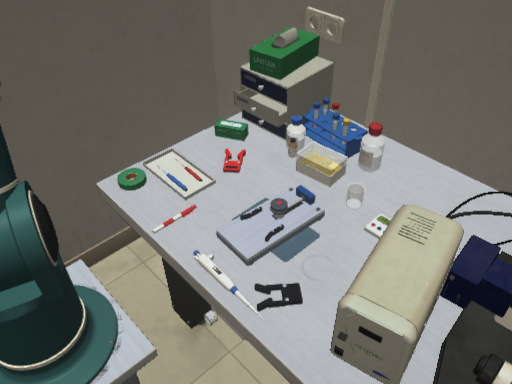

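The top view shows the red clip at (197,162), its bridge near (203,170) and its jaws pointing up-left. The stand is at (283,195) with its post at (284,184).

Things that could be mistaken for the clip (top view):
- black clip (335,238): wrong colour
- red marker (221,245): a pen
- red pen in the tray (187,201): a pen
- red bottle cap (289,65) and red tube cap (232,56): round
- post top's red mark (284,184): part of the stand

I choose the red U at (197,162), which is at (234,160) in the scene view.

```bash
python3 - <<'E'
from h import *
np.set_printoptions(precision=1,suppress=True)
ct=calibration('top');cs=calibration('scene')
a=cv2.imread('pics/top0.png');b=cv2.imread('pics/scene0.png')
def red(im,box):
    h=cv2.cvtColor(im,cv2.COLOR_BGR2HSV);m=((h[...,0]<8)|(h[...,0]>172))&(h[...,1]>130)&(h[...,2]>70)
    k=np.zeros(m.shape,bool);x0,y0,x1,y1=box;k[y0:y1,x0:x1]=1
    return (m&k).astype(np.uint8)
for im,c,box,n in [(a,ct,(175,140,215,182),'top'),(b,cs,(215,142,255,178),'scene')]:
    m=red(im,box);ys,xs=np.nonzero(m);px=np.c_[xs,ys];print(n,len(xs),px.mean(0),onplane(c,[px.mean(0)],10))
    P=onplane(c,px,10)[:,:2];w=P-P.mean(0);ev,V=np.linalg.eigh(w.T@w);print(V.T,(w@V).min(0),(w@V).max(0))
    r=cv2.minAreaRect(P.astype(np.float32));print(r)
# crops
A=cv2.resize(a[140:182,175:217],(390,390),interpolation=cv2.INTER_CUBIC)
B=cv2.resize(a[145:245,240:325],(390,460),interpolation=cv2.INTER_CUBIC)
C=np.zeros((460,790,3),np.uint8);C[:390,:390]=A;C[:,395:785]=B
cv2.imwrite('pics/crop1.png',C)
# deck plane hints, blue box, post red mark
for n,p in [('post',(284,184)),('blue',(285,157)),('front L',(260.5,234)),('front R',(301,236)),('backL',(264.5,154)),('backR',(302,155.5))]:
    print(n,onplane(ct,[p],30))
W=cv2.imread('pics/wrist0.png');print(W.mean((0,1)));print(calibration('wrist'),read_state()['orientation'])
E
```

```text
top 235 [198.1 164.1] [[640.  179.7  10. ]]
[[ 0.7 -0.7]
 [-0.7 -0.7]] [-26.1 -56.4] [30.  36.3]
((647.46240234375, 185.92739868164062), (92.02055358886719, 56.07868576049805), 41.26107406616211)
scene 243 [232.8 161.8] [[642.1 179.   10. ]]
[[ 0.6 -0.8]
 [-0.8 -0.6]] [-30.7 -60.8] [26.5 45.4]
((650.6263427734375, 184.51608276367188), (106.4900894165039, 55.85710144042969), 44.645301818847656)
post [[572.3 -88.8  30. ]]
blue [[658.1 -93.2  30. ]]
front L [[418.2 -15.4  30. ]]
front R [[ 411.9 -138.2   30. ]]
backL [[667.7 -29.2  30. ]]
backR [[ 663.  -146.5   30. ]]
[121.5 135.4 139.1]
{'fx': 285.12051103421817, 'fy': 285.12051103421817, 'cx': 254.71590790614275, 'cy': 185.71798888470255, 'D': array([-0.1,  0. ,  0. ,  0. ,  0. ]), 'world_from_camera': array([[  0.3,   0.9,   0.3, 127.5],
       [  0.9,  -0.3,  -0.1, 616.3],
       [ -0. ,   0.3,  -1. , 372.3],
       [  0. ,   0. ,   0. ,   1. ]])} [[-0.9  0.3 -0. ]
 [ 0.3  0.9 -0. ]
 [-0.  -0.  -1. ]]
```

View pics/crop1.png

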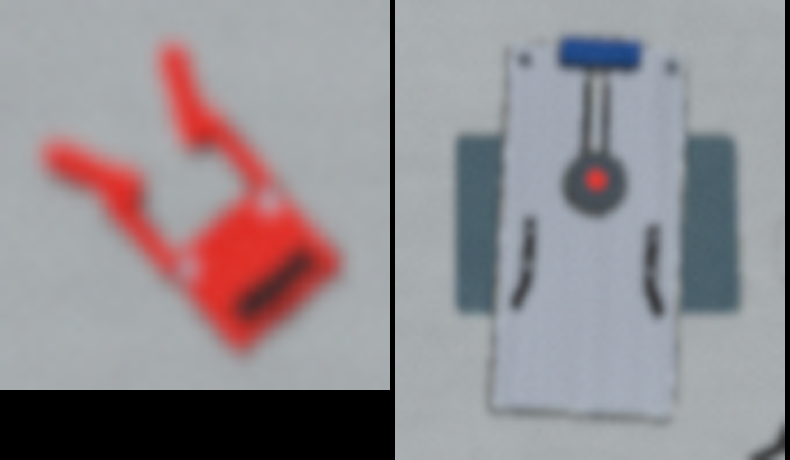

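The crop confirms the choice: a red U with a slot on its bridge, whose back corners are at crop (340,265) and (240,350). The jaws open to world +x/+y. The post's red mark is at crop (596,180), and the channel runs away from the robot. Next I'll plan the hover over the clip.

```bash
cat >> h.py <<'E'
def plan(p,yaw=None,verbose=True):
    s=read_state();R=s['orientation'];d=np.array(p)-s['position'];t=R.T@d/200
    out=dict(d=t.round(3))
    if yaw is not None:
        y=np.radians(yaw);x=np.array([np.cos(y),np.sin(y),0]);z=np.array([0,0,-1.]);Rt=np.c_[x,np.cross(z,x),z]
        out['a']=(cv2.Rodrigues(R.T@Rt)[0].ravel()/np.pi).round(4)
    out['yaw']=np.degrees(np.arctan2(R[1,0],R[0,0])).round(2)
    print(out,s['position'].round(1));return out
E
python3 - <<'E'
from h import *
np.set_printoptions(precision=3,suppress=True)
ct=calibration('top')
print(onplane(ct,[(284,184)],71))
plan([415,380,240],223); plan([625,165,200],223)
E
```

```text
[[564.518 -85.801  71.   ]]
{'d': array([-1.348, -0.654,  0.04 ]), 'a': array([-0.   , -0.   , -0.344]), 'yaw': np.float64(161.1)} [202.3 591.1 247.8]
{'d': array([-2.689, -1.331,  0.24 ]), 'a': array([-0.   , -0.   , -0.344]), 'yaw': np.float64(161.1)} [202.3 591.1 247.8]
```

Call:
servo_tool --series '[{"dx":-0.25,"dy":-0.125,"jaw":1},{"dx":-0.5,"dy":-0.25,"jaw":1},{"dx":-0.75,"dy":-0.375,"jaw":1},{"dx":-1,"dy":-0.5,"jaw":1},{"dx":-1,"dy":-0.5,"jaw":1}]'

```text
$.series[0]: bad value
```

Call:
servo_tool --series '[{"dx":-0.25,"dy":-0.125,"jaw":1},{"dx":-0.5,"dy":-0.25,"jaw":1},{"dx":-0.75,"dy":-0.375,"jaw":1},{"dx":-1,"dy":-0.5,"jaw":1},{"dx":-1,"dy":-0.5,"jaw":1}]'

```text
$.series[0]: bad value
```

Call:
servo_tool --series '[{"dx":-0.2,"dy":-0.1,"dz":0.06,"az":-0.057,"jaw":1},{"dx":-0.4,"dy":-0.2,"dz":0.12,"az":-0.115,"jaw":1},{"dx":-0.6,"dy":-0.3,"dz":0.2,"az":-0.172,"jaw":1},{"dx":-0.69,"dy":-0.33,"dz":0.24,"az":-0.23,"jaw":1},{"dx":-0.69,"dy":-0.33,"dz":0.24,"az":-0.287,"jaw":1},{"dx":-0.69,"dy":-0.33,"dz":0.24,"az":-0.344,"jaw":1},{"dx":-0.69,"dy":-0.33,"dz":0.24,"az":-0.344,"jaw":1},{"dx":-0.69,"dy":-0.33,"dz":0.24,"az":-0.344,"jaw":1}]'

```text
$.series[0]: bad value
```

Call:
servo_tool --series '[{"dx":-0.25,"dy":-0.125,"dz":0,"ax":0,"ay":0,"az":0,"jaw":1},{"dx":-0.5,"dy":-0.25,"dz":0,"ax":0,"ay":0,"az":0,"jaw":1},{"dx":-0.75,"dy":-0.375,"dz":0,"ax":0,"ay":0,"az":0,"jaw":1},{"dx":-1,"dy":-0.5,"dz":0,"ax":0,"ay":0,"az":0,"jaw":1},{"dx":-1,"dy":-0.5,"dz":0,"ax":0,"ay":0,"az":0,"jaw":1}]'

```text
t: 0.78
position: [362.5, 428.5, 248.3]
orientation: [[-0.944, 0.33, 0.001], [0.33, 0.944, -0.001], [-0.001, -0.001, -1.0]]
wrist_force: [-0.0, 0.8, 0.8]
finger_gap: 0.997
finger_force: 0.0
```

All seven keys are required.

Call:
servo_tool --series '[{"dx":-0.25,"dy":-0.125,"dz":0,"ax":0,"ay":0,"az":0,"jaw":1},{"dx":-0.5,"dy":-0.25,"dz":0,"ax":0,"ay":0,"az":0,"jaw":1},{"dx":-0.75,"dy":-0.375,"dz":0,"ax":0,"ay":0,"az":0,"jaw":1},{"dx":-1,"dy":-0.5,"dz":0,"ax":0,"ay":0,"az":0,"jaw":1},{"dx":-1,"dy":-0.5,"dz":0,"ax":0,"ay":0,"az":0,"jaw":1}]'

```text
t: 1.4
position: [518.5, 269.0, 248.0]
orientation: [[-0.944, 0.329, 0.001], [0.329, 0.944, -0.002], [-0.001, -0.001, -1.0]]
wrist_force: [-0.1, 0.3, -0.6]
finger_gap: 1.001
finger_force: 0.0
```

Call:
servo_tool --series '[{"dx":-0.2,"dy":-0.1,"dz":0.06,"ax":0,"ay":0,"az":-0.057,"jaw":1},{"dx":-0.4,"dy":-0.2,"dz":0.12,"ax":0,"ay":0,"az":-0.115,"jaw":1},{"dx":-0.6,"dy":-0.3,"dz":0.2,"ax":0,"ay":0,"az":-0.172,"jaw":1},{"dx":-0.69,"dy":-0.33,"dz":0.24,"ax":0,"ay":0,"az":-0.23,"jaw":1},{"dx":-0.69,"dy":-0.33,"dz":0.24,"ax":0,"ay":0,"az":-0.287,"jaw":1},{"dx":-0.69,"dy":-0.33,"dz":0.24,"ax":0,"ay":0,"az":-0.344,"jaw":1},{"dx":-0.69,"dy":-0.33,"dz":0.24,"ax":0,"ay":0,"az":-0.344,"jaw":1},{"dx":-0.69,"dy":-0.33,"dz":0.24,"ax":0,"ay":0,"az":-0.344,"jaw":1}]'

```text
t: 2.4
position: [625.0, 166.0, 200.2]
orientation: [[-0.734, -0.68, -0.0], [-0.68, 0.734, 0.0], [0.0, 0.0, -1.0]]
wrist_force: [0.3, 0.2, 0.2]
finger_gap: 0.999
finger_force: 0.0
```

```bash
python3 - <<'E'
from h import *
c=calibration('wrist');im=read_camera('wrist');cv2.imwrite('pics/w1.png',im[:,:,::-1])
np.save('c1.npy',c,allow_pickle=True); print(c['world_from_camera'].round(2),read_state()['position'])
E
```

```text
[[-6.8000e-01  7.0000e-01  2.3000e-01  5.6690e+02]
 [ 7.3000e-01  6.5000e-01  2.1000e-01  1.1222e+02]
 [-0.0000e+00  3.1000e-01 -9.5000e-01  3.2473e+02]
 [ 0.0000e+00  0.0000e+00  0.0000e+00  1.0000e+00]] [625.0755173  165.87860198 200.25959428]
```

View pics/w1.png

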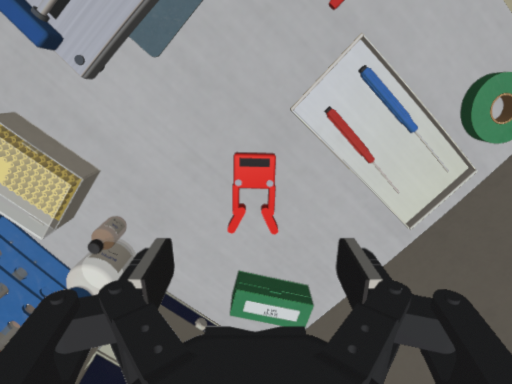

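The wrist view shows the clip with its bridge at (254,170) and its jaw tips at (236,230) and (273,230). The pads are at the lower left and right. I'll measure it now.

```bash
cat >> h.py <<'E'
def redmask(im,box):
    h=cv2.cvtColor(im,cv2.COLOR_RGB2HSV);m=((h[...,0]<8)|(h[...,0]>172))&(h[...,1]>130)&(h[...,2]>70)
    k=np.zeros(m.shape,bool);x0,y0,x1,y1=[max(0,int(v)) for v in box];k[y0:y1,x0:x1]=1
    m=(m&k).astype(np.uint8);n,l,st,_=cv2.connectedComponentsWithStats(m)
    return (l==1+np.argmax(st[1:,4])).astype(np.uint8)
def clip_fit(c,m,z):
    """clip origin and yaw from mask back-projected to plane z: bounding rectangle"""
    m=cv2.morphologyEx(m,cv2.MORPH_CLOSE,np.ones((9,9)))
    cn=max(cv2.findContours(m,0,2)[0],key=cv2.contourArea).reshape(-1,2)
    P=onplane(c,cn,z)[:,:2].astype(np.float32);b=cv2.boxPoints(cv2.minAreaRect(P))
    e=b[1]-b[0] if np.linalg.norm(b[1]-b[0])>np.linalg.norm(b[2]-b[1]) else b[2]-b[1]
    e=e/np.linalg.norm(e);n=np.array([-e[1],e[0]]);M=P.mean(0);ctr=b.mean(0)
    ys,xs=np.nonzero(m);A=onplane(c,np.c_[xs,ys],z)[:,:2].mean(0)
    if (A-ctr)@e>0:e=-e;n=-n   # bridge side is heavy
    x=(P-ctr)@e;back=x.min()
    br=P[(x<back+35)];w=(br-ctr)@n
    o=ctr+e*(back+55)+n*(w.min()+w.max())/2
    print('origin',o.round(1),'yaw',np.degrees(np.arctan2(e[1],e[0])).round(2),'len',np.ptp(x).round(1),'bridge w',np.ptp(w).round(1))
    return o,e
E
python3 - <<'E'
from h import *
im=cv2.imread('pics/w1.png')[:,:,::-1].copy();c=np.load('c1.npy',allow_pickle=True).item()
m=redmask(im,(220,145,290,240))
for z in (0,7,14):clip_fit(c,m,z)
ct=calibration('top');cs=calibration('scene')
a=cv2.imread('pics/top0.png')[:,:,::-1].copy();b=cv2.imread('pics/scene0.png')[:,:,::-1].copy()
clip_fit(ct,redmask(a,(175,140,215,182)),10)
clip_fit(cs,redmask(b,(215,142,255,178)),10)
# triangulate black slot centre (on clip top) from wrist & top & scene
def slot(im,m):
    f=cv2.morphologyEx(m,cv2.MORPH_CLOSE,np.ones((15,15)));g=im.max(2)<75
    ys,xs=np.nonzero(g&(f>0));return np.array([xs.mean(),ys.mean()]),len(xs)
sw=slot(im,m);st=slot(a,redmask(a,(175,140,215,182)));ss=slot(b,redmask(b,(215,142,255,178)));print(sw,st,ss)
print(tri(c,sw[0],ct,st[0]),tri(c,sw[0],cs,ss[0]),tri(ct,st[0],cs,ss[0]))
E
```

```text
origin [656.2 192.6] yaw 41.33 len 102.1 bridge w 47.8
origin [655.1 191.7] yaw 41.33 len 99.9 bridge w 46.8
origin [654.1 190.7] yaw 41.33 len 97.7 bridge w 45.7
origin [602.8 191.8] yaw 134.95 len 42.4 bridge w 36.7
origin [649.9 184.3] yaw 37.65 len 108.0 bridge w 47.7
(array([254.11111111, 162.11111111]), 189) (array([nan, nan]), 0) (array([231.        , 166.63636364]), 11)
 ** On entry to DLASCL parameter number  4 had an illegal value
 ** On entry to DLASCL parameter number  4 had an illegal value
 ** On entry to DLASCL parameter number  4 had an illegal value
 ** On entry to DLASCL parameter number  4 had an illegal value
 ** On entry to DLASCL parameter number  5 had an illegal value
 ** On entry to DLASCL parameter number  4 had an illegal value<stdin>:12: RuntimeWarning: Mean of empty slice.
  ret = ret.dtype.type(ret / rcount)
Traceback (most recent call last):
  File "h.py", line 15, in tri
    s=np.linalg.lstsq(np.c_[d1,-d2],o2-o1,rcond=None)[0]
      ~~~~~~~~~~~~~~~^^^^^^^^^^^^^^^^^^^^^^^^^^^^^^^^
numpy.linalg.LinAlgError: SVD did not converge in Linear Least Squares
```

```bash
python3 -c "
from h import *
plan([627,167,90],221.3)"
```

```text
{'d': array([-0.011, -0.002,  0.551]), 'a': array([ 0.    , -0.    ,  0.0086]), 'yaw': np.float64(-137.14)} [625.1 165.9 200.3]
```

Call:
servo_tool --series '[{"dx":-0.01,"dy":0,"dz":0.2,"ax":0,"ay":0,"az":0.009,"jaw":1},{"dx":-0.01,"dy":0,"dz":0.4,"ax":0,"ay":0,"az":0.009,"jaw":1},{"dx":-0.01,"dy":0,"dz":0.55,"ax":0,"ay":0,"az":0.009,"jaw":1},{"dx":-0.01,"dy":0,"dz":0.55,"ax":0,"ay":0,"az":0.009,"jaw":1},{"dx":-0.01,"dy":0,"dz":0.55,"ax":0,"ay":0,"az":0.009,"jaw":1}]'

```text
t: 3.08
position: [627.4, 167.1, 91.7]
orientation: [[-0.751, -0.661, 0.001], [-0.661, 0.751, 0.0], [-0.001, -0.001, -1.0]]
wrist_force: [-0.2, 1.2, 0.4]
finger_gap: 1.0
finger_force: 0.0
```

```bash
python3 - <<'E'
from h import *
c=calibration('wrist');im=read_camera('wrist');cv2.imwrite('pics/w2.png',im[:,:,::-1])
c1=np.load('c1.npy',allow_pickle=True).item();i1=cv2.imread('pics/w1.png')[:,:,::-1].copy()
pr=proj(c,[[627,167,14],[655,191.5,14]]);print(pr)
u,v=pr.mean(0);m=redmask(im,(u-90,v-110,u+90,v+110));m1=redmask(i1,(220,145,290,240))
for z in (7,14):clip_fit(c,m,z)
def slot(im,m):
    f=cv2.morphologyEx(m,cv2.MORPH_CLOSE,np.ones((41,41)));g=((im.max(2)<75)&(f>0)).astype(np.uint8)
    n,l,st,ce=cv2.connectedComponentsWithStats(g);k=1+np.argmax(st[1:,4]);return ce[k],st[k,4]
s2=slot(im,m);s1=slot(i1,m1);print(s1,s2,tri(c1,s1[0],c,s2[0]))
plan([627,167,18],None)
E
```

```text
[[255.11145918 202.56009885]
 [254.98412545 245.78734652]]
origin [654.8 191.1] yaw 41.38 len 102.9 bridge w 47.7
origin [653.2 189.8] yaw 41.38 len 99.4 bridge w 46.1
(array([254.11111111, 162.11111111]), np.int32(189)) (array([255.33043478, 191.83695652]), np.int32(460)) (array([620.6347247, 161.1941764,  13.9406917]), np.float64(0.6373475351689561))
{'d': array([0.003, 0.002, 0.37 ]), 'yaw': np.float64(-138.63)} [627.5 167.1  92. ]
```

View pics/w2.png

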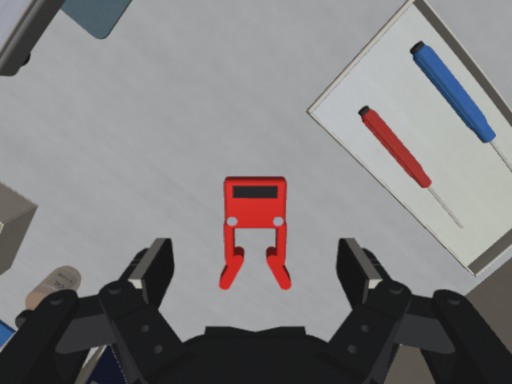

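The slot on the clip's top triangulates to z = 13.9 mm, against 14 expected. The clip sits upright in view and centred between the pads, with its bridge at (255,202). Now I'll go down and grip.

Call:
servo_tool --series '[{"dx":0.01,"dy":0,"dz":0.12,"ax":0,"ay":0,"az":0,"jaw":1},{"dx":0.01,"dy":0,"dz":0.24,"ax":0,"ay":0,"az":0,"jaw":1},{"dx":0.01,"dy":0,"dz":0.32,"ax":0,"ay":0,"az":0,"jaw":1},{"dx":0.01,"dy":0,"dz":0.37,"ax":0,"ay":0,"az":0,"jaw":1},{"dx":0.01,"dy":0,"dz":0.37,"ax":0,"ay":0,"az":0,"jaw":0.5},{"dx":0.01,"dy":0,"dz":0.37,"ax":0,"ay":0,"az":0,"jaw":0},{"dx":0.01,"dy":0,"dz":0.37,"ax":0,"ay":0,"az":0,"jaw":0},{"dx":0.01,"dy":0,"dz":0.37,"ax":0,"ay":0,"az":0,"jaw":0}]' --force 30

```text
t: 4.12
position: [625.8, 165.6, 17.2]
orientation: [[-0.75, -0.661, 0.001], [-0.661, 0.75, 0.0], [-0.001, -0.001, -1.0]]
wrist_force: [-0.1, -0.6, 7.0]
finger_gap: 0.552
finger_force: 31.5
```

The grip is at 47 mm opening and 31.5 N, so the clip is held. Next I'll lift it and move to a viewpoint beside the stand.

Call:
servo_tool --series '[{"dx":0,"dy":0,"dz":-0.1,"ax":0,"ay":0,"az":0,"jaw":0},{"dx":0,"dy":0,"dz":-0.3,"ax":0,"ay":0,"az":0,"jaw":0},{"dx":0,"dy":0,"dz":-0.6,"ax":0,"ay":0,"az":0,"jaw":0},{"dx":0,"dy":0,"dz":-0.9,"ax":0,"ay":0,"az":0,"jaw":0},{"dx":0,"dy":0,"dz":-0.9,"ax":0,"ay":0,"az":0,"jaw":0}]'

```text
t: 4.75
position: [627.3, 166.0, 202.9]
orientation: [[-0.75, -0.661, 0.009], [-0.661, 0.75, 0.003], [-0.008, -0.004, -1.0]]
wrist_force: [0.2, -0.8, -1.4]
finger_gap: 0.553
finger_force: 31.5
```

```bash
python3 -c "
from h import *
plan([440,30,200],177.5);s=read_state();print(s['finger_gap'],s['finger_force'])"
```

```text
{'d': array([1.152, 0.109, 0.004]), 'a': array([-1.000e-04,  2.900e-03,  2.439e-01]), 'yaw': np.float64(-138.6)} [627.3 166.  202.9]
0.5526114232006716 31.510671973228455
```

Call:
servo_tool --series '[{"dx":0.2,"dy":0.02,"dz":0,"ax":0,"ay":0,"az":0.05,"jaw":0},{"dx":0.4,"dy":0.04,"dz":0,"ax":0,"ay":0,"az":0.1,"jaw":0},{"dx":0.6,"dy":0.06,"dz":0,"ax":0,"ay":0,"az":0.15,"jaw":0},{"dx":0.8,"dy":0.08,"dz":0,"ax":0,"ay":0,"az":0.2,"jaw":0},{"dx":1,"dy":0.11,"dz":0,"ax":0,"ay":0,"az":0.244,"jaw":0},{"dx":1,"dy":0.11,"dz":0,"ax":0,"ay":0,"az":0.244,"jaw":0},{"dx":1,"dy":0.11,"dz":0,"ax":0,"ay":0,"az":0.244,"jaw":0}]'

```text
t: 5.62
position: [460.9, 50.0, 196.7]
orientation: [[-0.999, 0.043, 0.001], [0.043, 0.999, 0.0], [-0.001, 0.0, -1.0]]
wrist_force: [-0.3, -0.1, -1.9]
finger_gap: 0.554
finger_force: 31.5
```

```bash
python3 - <<'E'
from h import *
c=calibration('wrist');im=read_camera('wrist');cv2.imwrite('pics/w3.png',im[:,:,::-1])
np.save('c3.npy',c,allow_pickle=True)
plan([410,0,200],177.5)
print(proj(c,[[564.5,-85.8,71],[415,-76.8,30],[418,-15,30],[412,-138,30]]))
E
```

```text
{'d': array([ 0.244, -0.261, -0.018]), 'a': array([0.    , 0.0001, 0.0003]), 'yaw': np.float64(177.56)} [461.1  50.1 196.5]
[[131.24277387 282.30635532]
 [129.91246962 134.37060633]
 [189.52742588 134.20314793]
 [ 72.98184157 134.81204337]]
```

View pics/w3.png

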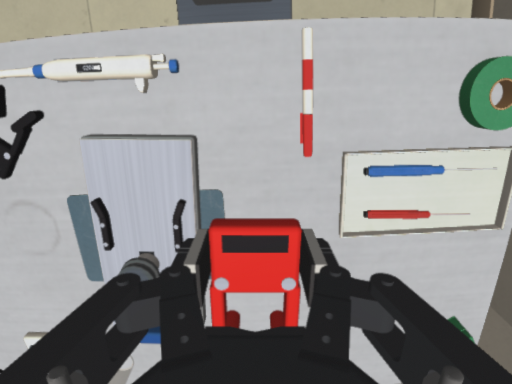

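The wrist view shows:
- deck front corners at about (85,136) and (196,136)
- rails near (103,225) and (180,225)
- post head at (140,268)
- clip held square in the fingers

I'll take a second view from the other side to triangulate.

Call:
servo_tool --series '[{"dx":0,"dy":-0.3,"dz":0,"ax":0,"ay":0,"az":0,"jaw":0},{"dx":0,"dy":-0.6,"dz":0,"ax":0,"ay":0,"az":0,"jaw":0},{"dx":0,"dy":-0.9,"dz":0,"ax":0,"ay":0,"az":0,"jaw":0},{"dx":0,"dy":-1,"dz":0,"ax":0,"ay":0,"az":0,"jaw":0}]'

```text
t: 6.18
position: [451.8, -153.4, 196.3]
orientation: [[-0.999, 0.047, -0.0], [0.047, 0.999, -0.001], [0.0, -0.001, -1.0]]
wrist_force: [0.4, 0.8, -1.3]
finger_gap: 0.55
finger_force: 31.6
```

Call:
servo_tool --series '[{"dx":0,"dy":-0.2,"dz":0,"ax":0,"ay":0,"az":0,"jaw":0},{"dx":0,"dy":-0.3,"dz":0,"ax":0,"ay":0,"az":0,"jaw":0},{"dx":0,"dy":-0.3,"dz":0,"ax":0,"ay":0,"az":0,"jaw":0},{"dx":0,"dy":-0.3,"dz":0,"ax":0,"ay":0,"az":0,"jaw":0}]'

```text
t: 6.68
position: [449.6, -209.3, 196.1]
orientation: [[-0.999, 0.043, -0.0], [0.043, 0.999, 0.0], [0.0, 0.0, -1.0]]
wrist_force: [0.0, 0.1, -1.1]
finger_gap: 0.549
finger_force: 31.6
```

```bash
python3 - <<'E'
from h import *
c=calibration('wrist');im=read_camera('wrist');cv2.imwrite('pics/w4.png',im[:,:,::-1])
np.save('c4.npy',c,allow_pickle=True);print(read_state()['position'])
a=cv2.imread('pics/w3.png')[120:320,60:260];b=im[120:320,:,::-1]
g=cv2.imread('pics/w4.png')[120:320,300:500]
C=np.hstack([cv2.resize(a,(400,400),interpolation=cv2.INTER_CUBIC),cv2.resize(g,(400,400),interpolation=cv2.INTER_CUBIC)]);cv2.imwrite('pics/c34.png',C)
E
```

```text
[ 449.64671792 -209.16753034  196.17805177]
```

View pics/c34.png

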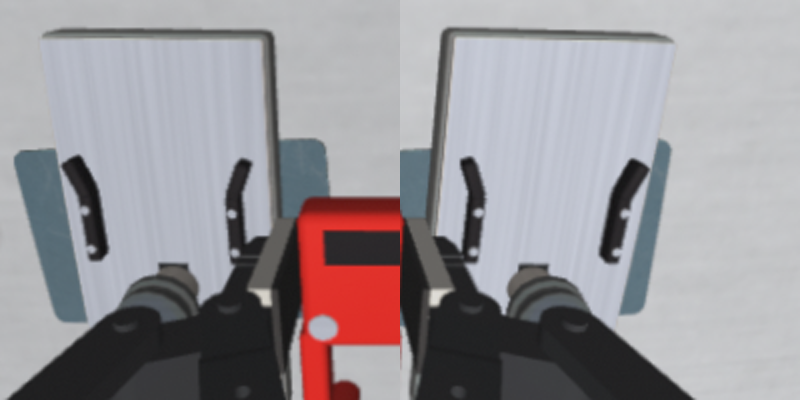

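Left crop (w3) and right crop (w4) show the deck front corners, the rail screws and the post. The rail screws are at (85,210) and (232,213) on the left, and at (478,212) and (624,214) on the right.

```bash
python3 - <<'E'
from h import *
np.set_printoptions(precision=2,suppress=True)
c3=np.load('c3.npy',allow_pickle=True).item();c4=np.load('c4.npy',allow_pickle=True).item()
f3=lambda x,y:((x+.5)/2-.5+60,(y+.5)/2-.5+120)
f4=lambda x,y:((x-400+.5)/2-.5+300,(y+.5)/2-.5+120)
# refine front edge/side edges by eye points; screws by brightest blob centroid
def scr(p,n):
    im=cv2.imread(n,0).astype(float);x,y=map(int,np.round(p));w=im[y-3:y+4,x-3:x+4];w=np.clip(w-110,0,None)
    yy,xx=np.mgrid[y-3:y+4,x-3:x+4];return ((w*xx).sum()/w.sum(),(w*yy).sum()/w.sum())
def show(n,p3,p4):
    P,e=tri(c3,p3,c4,p4);print(n,P,'gap %.2f'%e,'| z30:',onplane(c3,[p3],30)[0,:2],onplane(c4,[p4],30)[0,:2]);return P
A=show('corner-',f3(44,37),f4(455,38));B=show('corner+',f3(265,38),f4(673,41))
for n,a,b in [('s-1',(85,210),(478,212)),('s-2',(92,249),(474,253)),('s+1',(232,213),(624,214)),('s+2',(235,253),(613,252))]:
    show(n,f3(*a),f4(*b)); 
show('rail tip-',f3(72,160),f4(467,160));show('rail tip+',f3(243,162),f4(638,164))
# top cam
ct=calibration('top');a=cv2.imread('pics/top0.png')[:,:,::-1].copy();m=redmask(a,(275,175,293,193));ys,xs=np.nonzero(m);print('post top',xs.mean(),ys.mean(),onplane(ct,[(xs.mean(),ys.mean())],71))
cs=calibration('scene');b=cv2.imread('pics/scene0.png')[:,:,::-1].copy();m=redmask(b,(268,192,292,216));y2,x2=np.nonzero(m);print(x2.mean(),y2.mean(),onplane(cs,[(x2.mean(),y2.mean())],71),tri(ct,(xs.mean(),ys.mean()),cs,(x2.mean(),y2.mean())))
h=cv2.cvtColor(a,cv2.COLOR_RGB2HSV);m=(h[...,0]>100)&(h[...,0]<130)&(h[...,1]>150);m[:140]=0;m[170:]=0;m[:,:260]=0;m[:,310:]=0
ys,xs=np.nonzero(m);print('blue box',onplane(ct,[(xs.mean(),ys.mean())],50))
E
```

```text
corner- [ 417.41 -132.67   24.59] gap 1.32 | z30: [ 416.11 -129.19] [ 417.21 -134.02]
corner+ [423.73 -14.13  23.71] gap 0.16 | z30: [422.76 -12.71] [422.68 -18.2 ]
s-1 [ 510.41 -120.9    41.09] gap 0.15 | z30: [ 515.42 -127.76] [ 516.05 -117.5 ]
s-2 [ 534.85 -122.01   41.65] gap 0.96 | z30: [ 540.66 -129.13] [ 542.29 -118.43]
s+1 [515.54 -38.91  41.06] gap 0.84 | z30: [520.34 -42.46] [521.76 -32.19]
s+2 [540.61 -41.    39.48] gap 0.04 | z30: [545.98 -44.17] [546.32 -35.43]
rail tip- [ 483.11 -126.21   33.74] gap 0.56 | z30: [ 484.73 -128.61] [ 484.27 -125.18]
rail tip+ [488.74 -31.06  34.44] gap 1.06 | z30: [489.83 -32.28] [491.16 -28.24]
post top 283.5 183.71428571428572 [[565.39 -84.31  71.  ]]
278.8125 202.3125 [[568.01 -83.28  71.  ]] (array([565.61, -84.59,  73.16]), np.float64(1.4978272602286722))
blue box [[655.38 -89.14  50.  ]]
```

Checks hold up: the rail screws triangulate to z ≈ 41 (42 expected), and front edge to mouth measures 65 mm. The stand origin is about (567.8, -83.5) with yaw about -3.6°. I'll plan the placement for clip origin x = -64.

```bash
python3 -c "
from h import *
plan([467,-77.1,85],176.4)"
```

```text
{'d': array([-0.059,  0.663,  0.556]), 'a': array([ 0.    , -0.0001,  0.0065]), 'yaw': np.float64(177.58)} [ 449.6 -209.2  196.2]
```

Call:
servo_tool --series '[{"dx":-0.02,"dy":0.25,"dz":0,"ax":0,"ay":0,"az":0.0065,"jaw":0},{"dx":-0.06,"dy":0.5,"dz":0.05,"ax":0,"ay":0,"az":0.0065,"jaw":0},{"dx":-0.06,"dy":0.663,"dz":0.2,"ax":0,"ay":0,"az":0.0065,"jaw":0},{"dx":-0.06,"dy":0.663,"dz":0.4,"ax":0,"ay":0,"az":0.0065,"jaw":0},{"dx":-0.06,"dy":0.663,"dz":0.556,"ax":0,"ay":0,"az":0.0065,"jaw":0},{"dx":-0.06,"dy":0.663,"dz":0.556,"ax":0,"ay":0,"az":0.0065,"jaw":0},{"dx":-0.06,"dy":0.663,"dz":0.556,"ax":0,"ay":0,"az":0.0065,"jaw":0}]'

```text
t: 7.6
position: [467.7, -77.9, 86.2]
orientation: [[-0.998, 0.064, 0.001], [0.064, 0.998, -0.0], [-0.001, 0.0, -1.0]]
wrist_force: [0.3, 0.6, -0.7]
finger_gap: 0.555
finger_force: 31.8
```

```bash
python3 - <<'E'
from h import *
plan([467,-77.1,49],176.4)
im=read_camera('wrist');cv2.imwrite('pics/w5.png',im[:,:,::-1])
E
```

```text
{'d': array([0.004, 0.004, 0.186]), 'a': array([ 0.    ,  0.0003, -0.0003]), 'yaw': np.float64(176.34)} [467.7 -77.9  86.2]
```

View pics/w5.png

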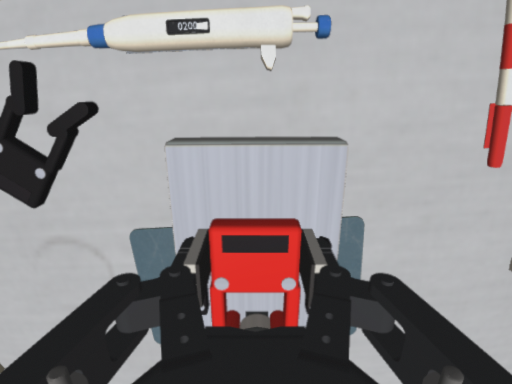

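The clip is centred over the deck (corners at columns 167 and 346, clip centre at 255), and the post shows between the jaws at (257,320). Lowering now.

Call:
servo_tool --series '[{"dx":0.004,"dy":0.004,"dz":0.08,"ax":0,"ay":0,"az":0,"jaw":0},{"dx":0.004,"dy":0.004,"dz":0.14,"ax":0,"ay":0,"az":0,"jaw":0},{"dx":0.004,"dy":0.004,"dz":0.175,"ax":0,"ay":0,"az":0,"jaw":0},{"dx":0.004,"dy":0.004,"dz":0.185,"ax":0,"ay":0,"az":0,"jaw":0},{"dx":0.004,"dy":0.004,"dz":0.185,"ax":0,"ay":0,"az":0,"jaw":0},{"dx":0.004,"dy":0.004,"dz":0.185,"ax":0,"ay":0,"az":0,"jaw":0}]'

```text
t: 8.4
position: [466.5, -77.3, 48.4]
orientation: [[-0.998, 0.064, 0.0], [0.064, 0.998, -0.0], [-0.0, -0.0, -1.0]]
wrist_force: [-0.5, 0.6, -2.0]
finger_gap: 0.548
finger_force: 31.9
```

Call:
servo_tool --series '[{"dx":0,"dy":0,"dz":0.004,"ax":0,"ay":0,"az":0,"jaw":0},{"dx":0,"dy":0,"dz":0.007,"ax":0,"ay":0,"az":0,"jaw":0},{"dx":0,"dy":0,"dz":0.007,"ax":0,"ay":0,"az":0,"jaw":0}]'

```text
t: 8.78
position: [466.4, -77.3, 47.1]
orientation: [[-0.998, 0.064, 0.0], [0.064, 0.998, 0.0], [-0.0, 0.0, -1.0]]
wrist_force: [-3.7, -0.0, 11.0]
finger_gap: 0.553
finger_force: 33.2
```

The clip touches down at z ≈ 47.5 mm. I'll ease up slightly, release, lift, back off and shut the fingers.

Call:
servo_tool --series '[{"dx":0,"dy":0,"dz":-0.004,"ax":0,"ay":0,"az":0,"jaw":0.3},{"dx":0,"dy":0,"dz":-0.004,"ax":0,"ay":0,"az":0,"jaw":0.6},{"dx":0,"dy":0,"dz":-0.004,"ax":0,"ay":0,"az":0,"jaw":0.6},{"dx":0,"dy":0,"dz":-0.05,"ax":0,"ay":0,"az":0,"jaw":0.6},{"dx":0,"dy":0,"dz":-0.18,"ax":0,"ay":0,"az":0,"jaw":0.6},{"dx":0.05,"dy":0,"dz":-0.25,"ax":0,"ay":0,"az":0,"jaw":0},{"dx":0.18,"dy":0,"dz":-0.25,"ax":0,"ay":0,"az":0,"jaw":-1},{"dx":0.18,"dy":0,"dz":-0.25,"ax":0,"ay":0,"az":0,"jaw":-1},{"dx":0.18,"dy":0,"dz":-0.25,"ax":0,"ay":0,"az":0,"jaw":-1},{"dx":0.18,"dy":0,"dz":-0.25,"ax":0,"ay":0,"az":0,"jaw":-1}]'

```text
t: 10.02
position: [431.0, -75.0, 96.8]
orientation: [[-0.998, 0.064, 0.0], [0.064, 0.998, -0.0], [-0.0, -0.0, -1.0]]
wrist_force: [-0.2, -0.2, -0.0]
finger_gap: -0.002
finger_force: 0.0
```

```bash
python3 - <<'E'
from h import *
c=calibration('wrist');im=read_camera('wrist');cv2.imwrite('pics/w6.png',im[:,:,::-1])
pr=proj(c,[[467-18,-76,44],[467+37,-79.4,44]]);print(pr);s=read_state();print(s['position'],s['finger_gap'],s['wrist_force'])
u,v=pr.mean(0);m=redmask(im,(u-110,v-110,u+110,v+110));clip_fit(c,m,44)
ys,xs=np.nonzero(m);print(xs.min(),xs.max(),ys.min(),ys.max())
E
```

```text
[[255.57644572 239.90735583]
 [255.73097562 303.7807195 ]]
[430.8666454  -75.0178078   96.72855979] 0.003524293494412271 [ 0.2142311   0.47131058 -0.03351686]
origin [ 494.9 -112.8] yaw -19.91 len 24.7 bridge w 5.6
222 233 235 264
```

View pics/w6.png

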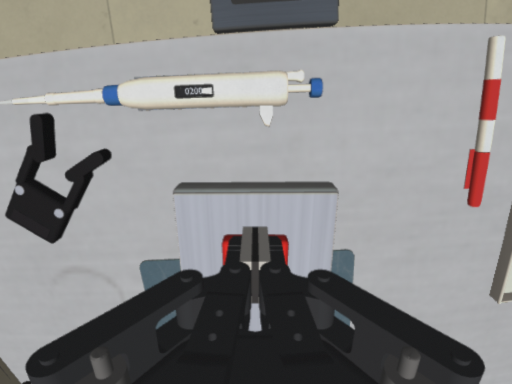

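The clip lies flat on the deck, centred: the back edge of its bridge spans columns 222–288 at row 235, and the shut fingers are at column 256.

```bash
python3 - <<'E'
from h import *
c=calibration('wrist')
for z in (30,44):print(z,onplane(c,[(228,235),(283,235),(228,237),(283,237)],z).round(1))
plan([424,-74.5,53],176.4)
E
```

```text
30 [[451.  -96.8  30. ]
 [453.7 -55.7  30. ]
 [452.7 -97.   30. ]
 [455.4 -55.8  30. ]]
44 [[443.8 -94.8  44. ]
 [446.2 -56.8  44. ]
 [445.3 -95.   44. ]
 [447.8 -56.8  44. ]]
{'d': array([0.034, 0.   , 0.219]), 'a': array([-0.0001,  0.    , -0.0004]), 'yaw': np.float64(176.32)} [430.9 -75.   96.7]
```

Call:
servo_tool --series '[{"dx":0.034,"dy":0,"dz":0,"ax":0,"ay":0,"az":0,"jaw":-1},{"dx":0.034,"dy":0,"dz":0.08,"ax":0,"ay":0,"az":0,"jaw":-1},{"dx":0.034,"dy":0,"dz":0.16,"ax":0,"ay":0,"az":0,"jaw":-1},{"dx":0.034,"dy":0,"dz":0.2,"ax":0,"ay":0,"az":0,"jaw":-1},{"dx":0.034,"dy":0,"dz":0.22,"ax":0,"ay":0,"az":0,"jaw":-1},{"dx":0.034,"dy":0,"dz":0.22,"ax":0,"ay":0,"az":0,"jaw":-1}]'

```text
t: 10.82
position: [423.6, -74.6, 52.8]
orientation: [[-0.998, 0.064, -0.0], [0.064, 0.998, -0.0], [0.0, -0.0, -1.0]]
wrist_force: [0.3, -0.5, 0.4]
finger_gap: -0.0
finger_force: 0.0
```

The fingers are behind the clip with no contact. Next I'll slide it along the channel towards the post.

Call:
servo_tool --series '[{"dx":-0.02,"dy":0,"dz":0,"ax":0,"ay":0,"az":0,"jaw":-1},{"dx":-0.04,"dy":0,"dz":0,"ax":0,"ay":0,"az":0,"jaw":-1},{"dx":-0.06,"dy":0,"dz":0,"ax":0,"ay":0,"az":0,"jaw":-1},{"dx":-0.08,"dy":0,"dz":0,"ax":0,"ay":0,"az":0,"jaw":-1},{"dx":-0.1,"dy":0,"dz":0,"ax":0,"ay":0,"az":0,"jaw":-1},{"dx":-0.12,"dy":0,"dz":0,"ax":0,"ay":0,"az":0,"jaw":-1},{"dx":-0.14,"dy":0,"dz":0,"ax":0,"ay":0,"az":0,"jaw":-1},{"dx":-0.16,"dy":0,"dz":0,"ax":0,"ay":0,"az":0,"jaw":-1},{"dx":-0.18,"dy":0,"dz":0,"ax":0,"ay":0,"az":0,"jaw":-1},{"dx":-0.2,"dy":0,"dz":0,"ax":0,"ay":0,"az":0,"jaw":-1},{"dx":-0.22,"dy":0,"dz":0,"ax":0,"ay":0,"az":0,"jaw":-1},{"dx":-0.24,"dy":0,"dz":0,"ax":0,"ay":0,"az":0,"jaw":-1}]'

```text
t: 12.32
position: [471.8, -77.6, 52.7]
orientation: [[-0.998, 0.064, 0.0], [0.064, 0.998, -0.0], [-0.0, -0.0, -1.0]]
wrist_force: [0.0, -0.3, 0.6]
finger_gap: 0.0
finger_force: 0.2
```

```bash
python3 - <<'E'
from h import *
im=read_camera('top');cv2.imwrite('pics/t7.png',im[:,:,::-1]);b=read_camera('scene')
C=np.hstack([cv2.resize(im[140:240,240:340],(400,400),interpolation=cv2.INTER_CUBIC),cv2.resize(b[150:260,210:320],(400,400),interpolation=cv2.INTER_CUBIC)])
cv2.imwrite('pics/c7.png',C[:,:,::-1]);s=read_state();print(s['wrist_force'],s['position'])
E
```

```text
[ 0.28524252 -0.26688651  0.33567572] [471.94489498 -77.65709127  52.74316701]
```

View pics/c7.png

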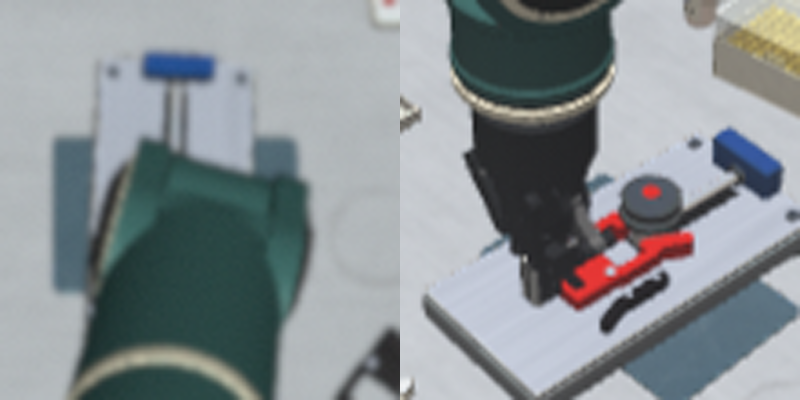

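In the right crop (scene view) the clip is in the channel, with its jaws beside the head at (650,205) and the fingers on its back face. That was my last picture, so from here I'll rely on the forces and colour-mask numbers.

Call:
servo_tool --series '[{"dx":-0.012,"dy":0,"dz":0,"ax":0,"ay":0,"az":0,"jaw":-1},{"dx":-0.024,"dy":0,"dz":0,"ax":0,"ay":0,"az":0,"jaw":-1},{"dx":-0.036,"dy":0,"dz":0,"ax":0,"ay":0,"az":0,"jaw":-1},{"dx":-0.048,"dy":0,"dz":0,"ax":0,"ay":0,"az":0,"jaw":-1},{"dx":-0.06,"dy":0,"dz":0,"ax":0,"ay":0,"az":0,"jaw":-1},{"dx":-0.072,"dy":0,"dz":0,"ax":0,"ay":0,"az":0,"jaw":-1},{"dx":-0.084,"dy":0,"dz":0,"ax":0,"ay":0,"az":0,"jaw":-1}]'

```text
t: 13.3
position: [488.2, -78.7, 52.7]
orientation: [[-0.998, 0.064, -0.0], [0.064, 0.998, -0.0], [0.0, -0.0, -1.0]]
wrist_force: [-5.3, 1.8, 0.9]
finger_gap: 0.003
finger_force: 2.3
```

Call:
servo_tool --series '[{"dx":-0.01,"dy":0,"dz":0,"ax":0,"ay":0,"az":0,"jaw":-1},{"dx":-0.02,"dy":0,"dz":0,"ax":0,"ay":0,"az":0,"jaw":-1},{"dx":-0.03,"dy":0,"dz":0,"ax":0,"ay":0,"az":0,"jaw":-1}]'

```text
t: 13.68
position: [494.1, -79.1, 52.7]
orientation: [[-0.998, 0.064, -0.001], [0.064, 0.998, -0.0], [0.001, -0.0, -1.0]]
wrist_force: [-6.5, 0.8, 3.3]
finger_gap: -0.002
finger_force: 3.2
```

Call:
servo_tool --series '[{"dx":-0.01,"dy":0,"dz":0,"ax":0,"ay":0,"az":0,"jaw":-1},{"dx":-0.015,"dy":0,"dz":0,"ax":0,"ay":0,"az":0,"jaw":-1},{"dx":-0.02,"dy":0,"dz":0,"ax":0,"ay":0,"az":0,"jaw":-1}]'

```text
t: 14.05
position: [497.9, -79.3, 52.6]
orientation: [[-0.998, 0.064, -0.001], [0.064, 0.998, 0.0], [0.001, -0.0, -1.0]]
wrist_force: [-6.3, 0.5, 3.5]
finger_gap: 0.0
finger_force: 3.1
```

Call:
servo_tool --series '[{"dx":-0.01,"dy":0,"dz":0,"ax":0,"ay":0,"az":0,"jaw":-1},{"dx":-0.015,"dy":0,"dz":0,"ax":0,"ay":0,"az":0,"jaw":-1},{"dx":-0.02,"dy":0,"dz":0,"ax":0,"ay":0,"az":0,"jaw":-1}]'

```text
t: 14.42
position: [502.7, -79.6, 52.8]
orientation: [[-0.998, 0.064, 0.001], [0.064, 0.998, -0.0], [-0.001, -0.0, -1.0]]
wrist_force: [-0.6, 0.6, 0.6]
finger_gap: 0.0
finger_force: 0.4
```

```bash
python3 - <<'E'
from h import *
cs=calibration('scene');b=read_camera('scene');m=redmask(b,(262,180,310,216))
h=cv2.cvtColor(b,cv2.COLOR_RGB2HSV);mm=(((h[...,0]<8)|(h[...,0]>172))&(h[...,1]>130)&(h[...,2]>70)).astype(np.uint8);mm[:185]=0;mm[240:]=0;mm[:,:240]=0;mm[:,330:]=0
n,l,st,ce=cv2.connectedComponentsWithStats(mm)
for i in range(1,n):
    if st[i,4]>5:print(st[i],ce[i].round(1),onplane(cs,[ce[i]],71).round(1),onplane(cs,[ce[i]],44).round(1))
cv2.imwrite('pics/s8.png',b[:,:,::-1])
E
```

```text
[277 201   5   4  15] [279.1 202.2] [[568.9 -83.5  71. ]] [[590.  -63.2  44. ]]
[264 208  35  21 251] [280.2 217.2] [[ 533.8 -121.9   71. ]] [[ 553.7 -102.9   44. ]]
```

The force dropped from 6.3 to 0.6 N and the post mark is back near its rest position, so the clip has snapped on. A small extra push will check that it's seated.

Call:
servo_tool --series '[{"dx":-0.01,"dy":0,"dz":0,"ax":0,"ay":0,"az":0,"jaw":-1},{"dx":-0.02,"dy":0,"dz":0,"ax":0,"ay":0,"az":0,"jaw":-1},{"dx":-0.03,"dy":0,"dz":0,"ax":0,"ay":0,"az":0,"jaw":-1},{"dx":-0.03,"dy":0,"dz":0,"ax":0,"ay":0,"az":0,"jaw":-1}]'

```text
t: 14.98
position: [508.4, -80.0, 52.7]
orientation: [[-0.998, 0.064, 0.0], [0.064, 0.998, -0.0], [-0.0, -0.0, -1.0]]
wrist_force: [-1.3, 0.9, -0.1]
finger_gap: 0.002
finger_force: 0.5
```

```bash
cat > chk.py <<'E'
from h import *
cs=calibration('scene');b=read_camera('scene')
h=cv2.cvtColor(b,cv2.COLOR_RGB2HSV);mm=(((h[...,0]<8)|(h[...,0]>172))&(h[...,1]>130)&(h[...,2]>70)).astype(np.uint8);mm[:185]=0;mm[240:]=0;mm[:,:240]=0;mm[:,330:]=0
n,l,st,ce=cv2.connectedComponentsWithStats(mm)
for i in range(1,n):
    if st[i,4]>5:print(st[i],ce[i].round(1),onplane(cs,[ce[i]],71).round(1),onplane(cs,[ce[i]],44).round(1))
s=read_state();print(s['t'],s['position'],s['wrist_force'])
E
python3 chk.py
```

```text
[279 200   5   3  13] [280.7 201. ] [[574.7 -83.1  71. ]] [[596.  -62.7  44. ]]
[266 207  35  21 248] [281.8 216.2] [[ 538.9 -122.3   71. ]] [[ 559.  -103.3   44. ]]
15.025 [508.38117989 -80.01804302  52.71669409] [-1.11853848 -0.72416513  0.30503099]
```

The post moved 5.8 mm with the 5.7 mm push, so the clip is seated and carries the post. I'll back off slowly and then lift clear.

Call:
servo_tool --series '[{"dx":0.02,"dy":0,"dz":0,"ax":0,"ay":0,"az":0,"jaw":-1},{"dx":0.04,"dy":0,"dz":0,"ax":0,"ay":0,"az":0,"jaw":-1},{"dx":0.08,"dy":0,"dz":0,"ax":0,"ay":0,"az":0,"jaw":-1},{"dx":0.15,"dy":0,"dz":0,"ax":0,"ay":0,"az":0,"jaw":-1},{"dx":0.3,"dy":0,"dz":-0.1,"ax":0,"ay":0,"az":0,"jaw":-1},{"dx":0.4,"dy":0,"dz":-0.4,"ax":0,"ay":0,"az":0,"jaw":-1},{"dx":0.4,"dy":0,"dz":-0.7,"ax":0,"ay":0,"az":0,"jaw":-1},{"dx":0.4,"dy":0,"dz":-0.7,"ax":0,"ay":0,"az":0,"jaw":-1},{"dx":0.4,"dy":0,"dz":-0.7,"ax":0,"ay":0,"az":0,"jaw":-1}]'

```text
t: 16.15
position: [427.7, -74.6, 192.4]
orientation: [[-0.998, 0.064, 0.0], [0.064, 0.998, 0.0], [-0.0, 0.0, -1.0]]
wrist_force: [0.9, -1.2, -0.3]
finger_gap: 0.0
finger_force: 0.0
```

```bash
python3 chk.py; python3 - <<'E'
from h import *
b=read_camera('scene');c=calibration('scene');m=redmask(b,(250,185,315,240));
cn=max(cv2.findContours(m,0,2)[0],key=cv2.contourArea).reshape(-1,2);P=onplane(c,cn,44)[:,:2]-[567.8,-83.5]
e=np.array([.998,-.0628]);n=np.array([.0628,.998]);print('clip along',(P@e).min(),(P@e).max(),'lat',(P@n).min(),(P@n).max())
o=cv2.imread('pics/scene0.png')[:,:,::-1].astype(int);d=np.abs(o-b).max(2)>40;d[150:265,205:335]=0;d[:,:110]=0
k,l,st,ce=cv2.connectedComponentsWithStats(d.astype(np.uint8));print([(st[i].tolist()) for i in range(1,k) if st[i,4]>12])
E
```

```text
[277 201   5   3  13] [279.3 202. ] [[569.7 -83.3  71. ]] [[590.8 -62.9  44. ]]
[257 208  43  21 352] [275.8 216.6] [[ 527.9 -113.3   71. ]] [[547.6 -94.   44. ]]
16.2 [427.51143703 -74.67410926 191.83020759] [-0.88503754 -0.52793048 -0.12757668]
clip along -58.95632374285199 42.55901687222049 lat -37.406571496544935 21.96670104827082
[[110, 0, 154, 150, 10866], [251, 77, 8, 12, 30]]
```

The clip spans stand x -59 to +43 mm (home is -55 to +43), the post is back at rest, and nothing else on the table has moved. I'll hand it in.

```bash
python3 -c "
from station import *
print(job_done())"
```

```text
the job is handed in; nothing more can be done
None
```

The red clip is snapped fully home on the post's groove and released. The push peaked at about 6.5 N (roughly 23 mm of post travel, under the 44 mm limit), the other things on the table were left where they were, and I handed the job in at about 16 s.

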